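Switch on the bench scale and tare the dish

ROBOT

A 6-joint arm with a two-finger parallel gripper is mounted at the origin on the work surface; the furniture and walls round the work are solid. World frame = base frame: x ahead of the robot, y to its left, z up, the work surface at z = 0. Lengths are in m, angles in degrees, forces in N, time in s.
With the tool pointing down it reaches from about 0.375 to 0.9 m from the base axis. Payload 3.1 kg.
Tool frame: the origin (TCP) lies at the very end of the fingers, on their centre line; the grasp point (between the pads) lies 19 mm behind it (bot.tcp_to_grasp is the distance from the TCP to the grasp point, in m); z points along the fingers, y is the direction in which the jaws open and shut (so a half turn about z gives the same grasp; the last joint's range is limited). The gripper opens to 87 mm and grips with 3 to 60 N. Pads are 19 mm wide; open, the fingers measure 117 mm over their backs; the gripper's body (75 mm by 190 mm) begins 51 mm behind the grasp point.
Start: joints at [-86.316, 30.224, 82.088, -0, 67.689, -10.227], TCP at [0.15, -0.607, 0.223] pointing down, gripper open.
Joint ranges: [-176.69, 176.69], [-43.24, 126.21], [12.49, 139.97], [-82, 262], [0, 151.66], [-163.58, 163.58]. Speed limits (degrees/s): [159.86, 159.86, 180, 180, 180, 180].

INTERFACE

Orientations are given as a 3x3 rotation matrix whose columns are the frame's x, y, z axes.
In Python, from rig import telemetry, eyes, order, bot gives the robot as it stands. The module is installed in compiled form; this text tells all that it offers.
- The arm moves only by the tool servo_tool, never from a script. Its argument "targets" is a list of rows, each a list of 2 entries, a list of its own where there are three numbers: the shift along the tool's x, y, z in m, then the turn, a rotation vector about the tool's x, y, z in rad. In form: [[[tx, ty, tz], [wx, wy, wz]], ...]. A call has 1 to 12 rows; each row is the pose to reach, as a shift and turn from the pose commanded when the call began, along the tool's axes at that moment; what a row does not reach only later rows make up. A row lasts 1/8 s, in which the tool goes at most 62.5 mm and 10.7 degrees, less where a joint would pass 70% of its speed; a pose out of reach is approached as far as the arm can. A call with a gripper value outside its range is refused whole. "gripper" is the finger opening in m, from 0 to 0.087, set as the call begins (left out, the last holds). The fingers move at their own pace and stop on an object; the grip force is fixed at half the most. Time passes only in rows, so rows that repeat a pose let the fingers close. It gives the time, the measured TCP pose, the force and the opening at its end, in the units of the state.
- telemetry.read_state(): the state, without advancing time (a new reading comes with each control period).
- eyes.capture(name): name is "side" or "top"; returns a dict with "pixels" (384x512x3 uint8, blue, green, red), "intrinsics" (3x3 intrinsics, pixels), "k1" (the pictures are not rectified: a ray, as slopes to the right and down, at radius r is drawn at 1 + k1 r^2 times it, then the intrinsics apply), "extrinsics" (4x4, takes a point from camera to world coordinates). Camera axes: x right, y down, z forward; pixel columns grow to the right and rows downward; lengths in m; the calibration is good to about 2 mm. A picture is of the moment at which its call begins. There is no depth.
- order.hand_in(): hands the job in, once; it reports no verdict.
The state is a dict: "time_s": time; "joint_positions": joint angles; "qvel": joint speeds; "tau": joint torques, N m; "position": TCP position; "tcp_rot": TCP orientation; "force": force on the tool from outside, world axes, zero at the start; "moment": the same for the moment, N m; "opening": opening from 0.0 (shut) to 1.0 (fully open).
Only numpy, scipy, OpenCV 4.12 (cv2) and the standard library are available. Lean on these libraries where they do the work, as an engineer would, in place of code of your own. Each camera call takes 0.05 s, during which the arm holds its last target. There are 200 camera calls.

TASK

Get the bench scale ready for weighing sherds in the dish that stands on its pan, using only the fingertips: first push the far half of the wide rocker on the switch box down until it has tipped fully over (mains on), then press the scale's square key all the way in, where it stays down (scale on), then press its round key all the way down and let it come up again (tare). Grasp and lift nothing, keep the switch box where it stands, and leave the narrow rocker, the bar-shaped key, the dish and everything lying round about alone.

Things in the scene. Friction and masses are not known exactly. Their poses are not given: they have to be found in the camera images.
- scale: Bench scale, fixed, white, 220 x 220 mm; origin at the centre of its underside, z up, x from its front (keys) to its back, y left. Three grey keys in a row at x = -78 mm on a deck 40 mm high: square y = +62, round y = 0, bar-shaped y = -62 mm. Behind: display hood, x = -48 to -13 mm, up to 56 mm high; steel pan 112 x 190 mm.
- key_square_top (a point): Centre of the top of the square key, 28 x 28 mm, 9 mm above the deck (49 mm above the table) when up. Travel 5 mm straight down against about 4 N; it stays down where it is left.
- key_round_top (a point): Centre of the top of the round key, diameter 30 mm, 9 mm above the deck (49 mm above the table) when up. Travel 5 mm straight down against a spring, 1.7 N at first and 4.4 N at the bottom; it comes up by itself.
- key_square (a joint): How far the square key is pressed, m: 0 up, 0.005 fully down (on).
- key_round (a joint): How far the round key is pressed, m: 0 up, 0.005 fully down.
- key_bar (a joint): How far the bar-shaped key (18 x 40 mm, same height and spring as the round one) is pressed, m; leave it at 0.
- switch_box: Grey box, loose, about 0.9 kg, 100 x 140 mm, top 45 mm high; origin at the centre of its underside, z up, x near to far, y left. Two rockers side by side pivot about y above x = 0, 54.5 mm high: wide (34 mm) at y = +33, narrow (16 mm) at y = -33 mm; each 48 mm long in x. Their tops are shallow Vs.
- rocker_wide_far (a point): Point on the top of the far half of the wide rocker, midway across it and 17 mm from the pivot: 61 mm above the table when off, 54.5 mm when on. Pushing down here takes about 4 N over 6.5 mm; the rocker stays where it is left.
- rocker_wide (a joint): Angle of the wide rocker, rad. 0 off: near half level, far half rises away at 0.4 rad to 64 mm above the table. 0.4 on: far half level, near half raised.
- rocker_narrow (a joint): Angle of the narrow rocker, same meaning; leave it at 0.
- pan_mid (a point): Centre of the top of the scale's pan (scale x = 49 mm), 54 mm above the table; same axes as the scale.
- dish: White round dish, diameter 68 mm, 14 mm high, standing loose on the pan; origin at the centre of its underside.
- loupe: Black eye loupe, 32 mm wide, 27 mm high, behind the switch box; origin under its centre.
- marker: Marker pen, 135 mm long along y, 17 mm thick, lying in front of the switch box; origin under its centre.
- brush: Dusting brush, 136 mm long along y, 21 mm wide, 11 mm high, in front of the scale; origin under its centre.
- glue_b: Small bottle, 34 mm wide, 50 mm high, far right; origin under its centre.
- case_black_c: Small closed case, 68 x 110 x 45 mm, at the left; origin under its centre.

How it is judged (in metres and radians):
On the way, in this order (a step that is already met when the one before it is completed fails the run):
1. the wide rocker is tipped fully over to on (value of joint rocker_wide above 0.34 rad), for 0.1 s.
2. the square key is fully down (value of joint key_square above 0.004 m), for 0.1 s.
3. the round key is pressed fully down (value of joint key_round above 0.004 m), for 0.1 s.
4. the round key is up again (value of joint key_round below 0.0015 m), for 0.1 s.
At the end, for the whole second after the job is handed in: The wide rocker is over (joint above 0.34 of 0.4 rad), the square key down (above 4 of 5 mm), the round key up again (below 1.5 mm), the bar key up and the narrow rocker off (below 0.1 rad); the switch box within 20 mm and the dish within 10 mm of where they stood, the dish at rest on the pan (value of joint rocker_wide above 0.34 rad and value of joint key_square above 0.004 m and value of joint each of key_round, key_bar below 0.0015 m and value of joint rocker_narrow below 0.1 rad and distance of switch_box from where it was at the start of the episode below 0.02 m and distance of dish from where it was at the start of the episode below 0.01 m and z of dish in the frame of pan_mid below 0.004 m and linear speed of dish below 0.02 m/s); the robot touches nothing.
It fails at once if the square key is pressed before the wide rocker is over (value of joint key_square above 0.002 m and value of joint rocker_wide below 0.3 rad).
It fails at once if the round key is pressed before the square key is down (value of joint key_round above 0.0025 m and value of joint key_square below 0.0035 m).
It fails at once if the bar-shaped key is pressed or the narrow rocker tipped (value of joint key_bar above 0.0025 m or value of joint rocker_narrow above 0.1 rad).
It fails at once if the switch box is shifted more than 20 mm or lifted more than 8 mm (distance of switch_box from where it was at the start of the episode above 0.02 m or height (world z) of switch_box above 0.008 m).
It fails at once if the dish is shifted more than 10 mm, or a thing lying round about more than 20 mm (distance of dish from where it was at the start of the episode above 0.01 m or distance of any of loupe, marker, brush, glue_b, case_black_c from where it was at the start of the episode above 0.02 m).
It also fails if it takes over 48 s, if anything falls off the work surface, if the arm or the gripper's body presses on something with over 40 N, if the wrist force passes 120 N, or if a joint passes its speed limit or range.

## Working session

There is one attempt and no reset: what is moved stays moved. The work goes in short steps, Python scripts to look and compute and a tool call to move; the robot and the scene stay as the last step left them, time stands still between calls to the robot, and variables do not carry over. Pictures are saved under pics/ and viewed, about 8 in all and at most 12, crops included, and the job is handed in when it is done.

Besides the shell and the picture viewer there is one more tool, called after ">>>" as a command line: name --argument value ..., lists and objects as JSON in quotes. servo_tool: Moves the arm, as the interface text tells. Its arguments: {"type":"object","properties":{"targets":{"type":"array","items":{"type":"array"}},"gripper":{"type":"number"}},"required":["targets"]}

```bash
mkdir -p pics
cat > h.py <<'E'
import numpy as np, cv2
from rig import telemetry, eyes, order, bot
def shot(n,f):
    c=eyes.capture(n); cv2.imwrite('pics/'+f+'.png',c['pixels']); np.savez('pics/'+f+'.npz',K=c['intrinsics'],k1=c['k1'],T=c['extrinsics'],p=c['pixels']); return c
def world(f,uv,z):
    c=np.load('pics/'+f+'.npz'); D=np.array([float(c['k1']),0,0,0])
    n=cv2.undistortPoints(np.array(uv,float).reshape(-1,1,2),c['K'],D)[:,0]
    d=np.c_[n,np.ones(len(n))]@c['T'][:3,:3].T; o=c['T'][:3,3]
    s=(np.broadcast_to(z,len(n))-o[2])/d[:,2]; return o+d*s[:,None]
def proj(f,P):
    c=np.load('pics/'+f+'.npz'); Ti=np.linalg.inv(c['T']); q=np.asarray(P,float)@Ti[:3,:3].T+Ti[:3,3]
    return cv2.projectPoints(q,np.zeros(3),np.zeros(3),c['K'],np.array([float(c['k1']),0,0,0]))[0][:,0]
E
python3 - <<'E'
from h import *
a=shot('top','t0');b=shot('side','s0')
for f in ('t0','s0'):
    c=np.load('pics/'+f+'.npz');print(c['T'].round(3),c['k1'],c['K'])
cv2.imwrite('pics/t0b.png',cv2.resize(a['pixels'],(800,600),interpolation=cv2.INTER_CUBIC))
cv2.imwrite('pics/s0b.png',cv2.resize(b['pixels'],(800,600),interpolation=cv2.INTER_CUBIC))
s=telemetry.read_state();print(s['time_s'],s['position'],s['tcp_rot'],s['force'],s['opening'])
E
```

```text
[[ 0.003 -0.988  0.157  0.325]
 [-1.    -0.005 -0.013  0.013]
 [ 0.014 -0.157 -0.987  1.293]
 [ 0.     0.     0.     1.   ]] -0.08628909674157975 [[398.86665613   0.         258.9449592 ]
 [  0.         398.86665613 195.82911096]
 [  0.           0.           1.        ]]
[[ 0.989 -0.078  0.124  0.322]
 [-0.145 -0.421  0.896 -1.406]
 [-0.018 -0.904 -0.427  0.721]
 [ 0.     0.     0.     1.   ]] -0.04413086633976332 [[472.98060906   0.         258.6627693 ]
 [  0.         472.98060906 185.49098223]
 [  0.           0.           1.        ]]
0.1 [ 0.15024515 -0.60598318  0.22166976] [[ 9.70676767e-01  2.40388425e-01 -1.40444999e-04]
 [ 2.40388232e-01 -9.70674839e-01  1.96335155e-03]
 [ 3.35640560e-04 -1.93954106e-03 -9.99998063e-01]] [ 0.69727554 -0.07806479 -0.70412593] 0.9989282572232802
```

View pics/t0b.png

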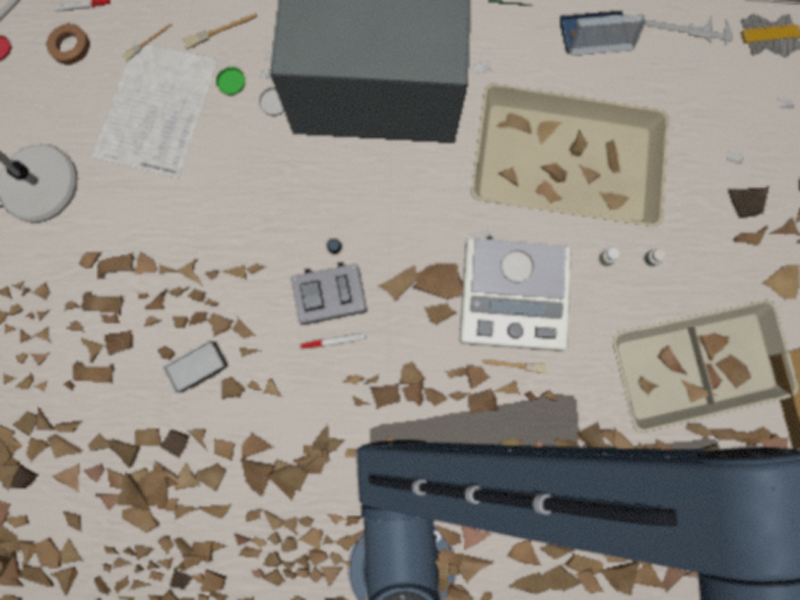

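View pics/s0b.png

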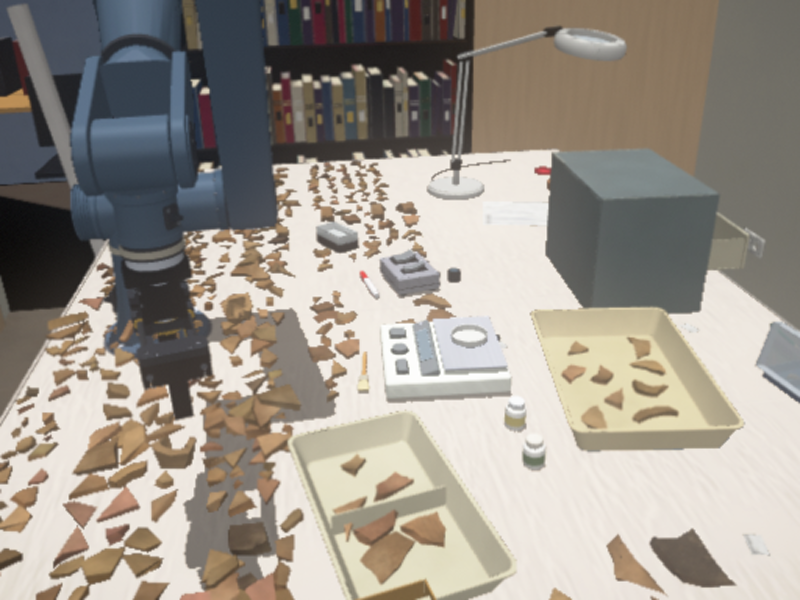

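The top view shows the switch box at about (330,293) in the 800 px picture, with its wide rocker at (312,295). The scale is at (515,293), with its keys at (485,328), (515,330) and (546,332). Next I'll enlarge these.

Run:
```python
from h import *
p=np.load('pics/t0.npz')['p']
cv2.imwrite('pics/t0c.png',np.hstack([cv2.resize(p[160:215,180:242],None,fx=6,fy=6,interpolation=cv2.INTER_CUBIC)[:330],cv2.resize(p[175:230,290:368],None,fx=5.5,fy=6,interpolation=cv2.INTER_CUBIC)[:330]]))
```

```text
(no output)
```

View pics/t0c.png

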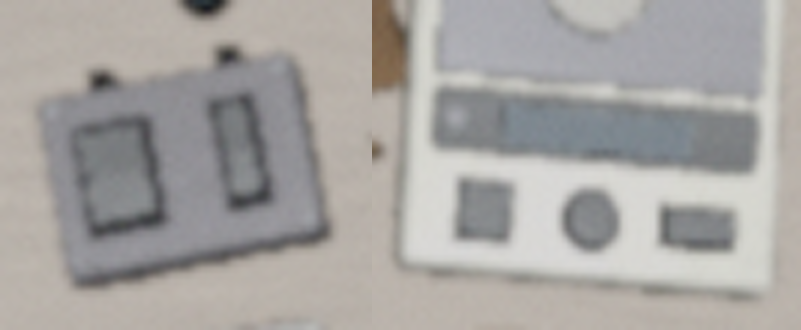

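Run:
```python
from h import *
L=lambda q:[(180+(x+.5)/6-.5,160+(y+.5)/6-.5) for x,y in q]
R=lambda q:[(290+(x-372+.5)/5.5-.5,175+(y+.5)/6-.5) for x,y in q]
print('rockers',world('t0',L([(119,177),(240,151)]),.057).round(4))
print('boxcorners',world('t0',L([(42,105),(295,62),(325,232),(78,282)]),.045).round(4))
k=world('t0',R([(485,210),(592,219),(698,227)]),.049);print('keys',k.round(4))
c=world('t0',L([(42,105),(295,62),(325,232),(78,282)]),.045)
print(c.mean(0), np.linalg.norm(np.roll(c,1,0)-c,axis=1))
r=world('t0',L([(119,177),(240,151)]),.057)
d=r[0]-r[1];print('box yaw',np.degrees(np.arctan2(-d[0],d[1])),np.hypot(*d[:2]))
d=k[0]-k[2];print('scale yaw',np.degrees(np.arctan2(-d[0],d[1])),np.hypot(*d[:2]))
a=np.arctan2(-(r[0]-r[1])[0],(r[0]-r[1])[1])
for x in (.017,.020):
  f=r[0,:2]+x*np.array([np.cos(a),np.sin(a)]);print('far',f)
P=[[*f,.061],[*r[0,:2],.0545],*k]
uv=proj('s0',P);print(uv)
p=np.load('pics/s0.npz')['p'].copy()
m=cv2.resize(p[140:265,225:345],None,fx=5,fy=4.8,interpolation=cv2.INTER_CUBIC)
for u,v in uv: cv2.circle(m,(int((u-225+.5)*5),int((v-140+.5)*4.8)),3,(0,0,255),1)
cv2.imwrite('pics/s0c.png',m)
```

```text
rockers [[0.5423 0.1845 0.057 ]
 [0.5565 0.1212 0.057 ]]
boxcorners [[0.5832 0.2283 0.045 ]
 [0.6072 0.0938 0.045 ]
 [0.5156 0.0766 0.045 ]
 [0.4883 0.2063 0.045 ]]
keys [[ 0.48   -0.1645  0.049 ]
 [ 0.4755 -0.2262  0.049 ]
 [ 0.4715 -0.2876  0.049 ]]
[0.54854691 0.15124782 0.045     ] [0.09741791 0.13657576 0.09327949 0.13248029]
box yaw 12.645457095057772 0.06481985739394938
scale yaw -3.983801733080864 0.12333285655697314
far [0.55891114 0.18818456]
far [0.56183837 0.18884131]
[[263.27064073 160.25607577]
 [258.22754896 162.72276997]
 [254.54657039 209.84640904]
 [255.93521893 219.96192543]
 [257.60477126 230.87049014]]
```

View pics/s0c.png

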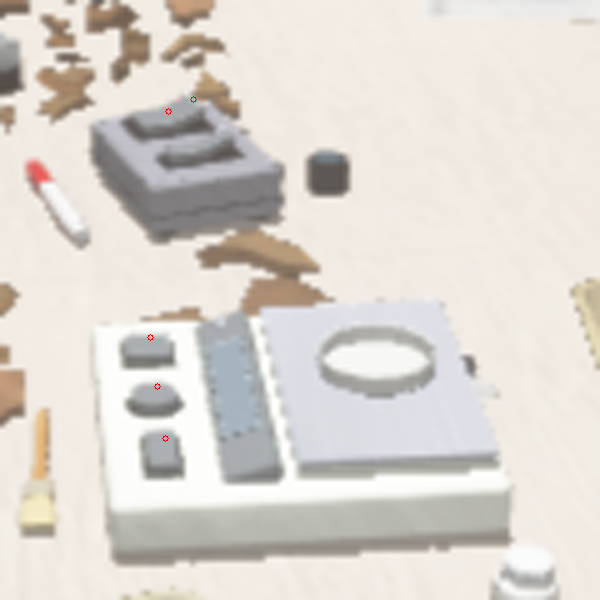

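The side view puts the projected key and rocker points within about 2 mm of the parts. The tool yaw (13.9°) is already close to the box yaw (12.6°), so I'll leave it as it is and move with the fingers shut.

>>> servo_tool --targets '[[[0.02, -0.016, 0], [0, 0, 0]], [[0.06, -0.05, 0], [0, 0, 0]], [[0.105, -0.085, 0], [0, 0, 0]], [[0.15, -0.12, 0], [0, 0, 0]], [[0.195, -0.155, 0], [0, 0, 0]], [[0.24, -0.19, 0], [0, 0, 0]], [[0.28, -0.225, 0], [0, 0, 0]], [[0.31, -0.25, 0], [0, 0, 0]], [[0.325, -0.262, 0], [0, 0, 0]], [[0.325, -0.262, 0], [0, 0, 0]]]' --gripper 0

```text
time_s: 1.35
position: [0.4031, -0.2729, 0.2223]
tcp_rot: [[0.97, 0.243, -0.001], [0.243, -0.97, 0.001], [-0.0, -0.001, -1.0]]
force: [0.2, 0.0, -0.0]
opening: 0.019
```

>>> servo_tool --targets '[[[0, 0, 0], [0, 0, 0]], [[0, 0, 0], [0, 0, 0]]]'

```text
time_s: 1.6
position: [0.4023, -0.2751, 0.2225]
tcp_rot: [[0.971, 0.239, -0.0], [0.239, -0.971, -0.0], [-0.0, 0.0, -1.0]]
force: [-0.3, 0.1, -0.5]
opening: 0.005
```

>>> servo_tool --targets '[[[0.015, -0.02, 0], [0, 0, 0]], [[0.04, -0.06, 0], [0, 0, 0]], [[0.07, -0.1, 0], [0, 0, 0]], [[0.1, -0.15, 0], [0, 0, 0]], [[0.13, -0.2, 0], [0, 0, 0]], [[0.16, -0.25, 0], [0, 0, 0]], [[0.19, -0.3, 0.02], [0, 0, 0]], [[0.22, -0.345, 0.05], [0, 0, 0]], [[0.25, -0.385, 0.08], [0, 0, 0]], [[0.264, -0.41, 0.1], [0, 0, 0]], [[0.264, -0.41, 0.1], [0, 0, 0]], [[0.264, -0.41, 0.1], [0, 0, 0]]]'

```text
time_s: 3.1
position: [0.5606, 0.1861, 0.1227]
tcp_rot: [[0.971, 0.24, -0.0], [0.24, -0.971, -0.0], [-0.0, 0.0, -1.0]]
force: [-0.3, -0.6, -0.2]
opening: 0.005
```

>>> servo_tool --targets '[[[0, 0, 0], [0, 0, 0]], [[0, 0, 0], [0, 0, 0]]]'

```text
time_s: 3.35
position: [0.5609, 0.1862, 0.1235]
tcp_rot: [[0.971, 0.239, 0.001], [0.239, -0.971, 0.0], [0.001, 0.0, -1.0]]
force: [-0.6, 0.1, -0.9]
opening: 0.006
```

Run:
```python
from h import *
s=telemetry.read_state();print(s['time_s'],s['position'],s['tcp_rot'].round(3) if hasattr(s['tcp_rot'],'round') else s['tcp_rot'],s['force'],s['joint_positions'])
```

```text
3.35 [0.56086633 0.18620328 0.12350074] [[ 0.971  0.239  0.001]
 [ 0.239 -0.971  0.   ]
 [ 0.001  0.    -1.   ]] [-0.58683492  0.06415888 -0.90564692] [ 7.54216627e+00  3.49189191e+01  9.22033925e+01 -5.79547477e-03
  5.28001931e+01  8.37263608e+01]
```

>>> servo_tool --targets '[[[0, 0, 0.01], [0, 0, 0]], [[0, 0, 0.025], [0, 0, 0]], [[0, 0, 0.04], [0, 0, 0]], [[0, 0, 0.05], [0, 0, 0]], [[0, 0, 0.053], [0, 0, 0]], [[0, 0, 0.053], [0, 0, 0]]]'

```text
time_s: 4.1
position: [0.5604, 0.1873, 0.0692]
tcp_rot: [[0.971, 0.24, -0.0], [0.24, -0.971, -0.0], [-0.0, -0.0, -1.0]]
force: [-0.1, -0.5, 1.2]
opening: 0.002
```

Run:
```python
from h import *
b=shot('side','s1')['pixels']
cv2.imwrite('pics/s1c.png',cv2.resize(b[110:200,220:310],None,fx=6,fy=6,interpolation=cv2.INTER_CUBIC))
```

```text
(no output)
```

View pics/s1c.png

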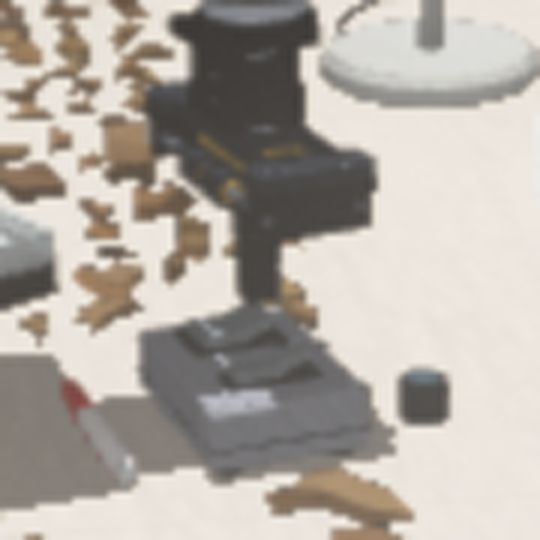

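The tip is at crop (260,303) and seems to sit slightly behind the rocker's far half, around (265,322). I'll overlay the model on both views to check.

Run:
```python
from h import *
a=np.radians(12.6);R=np.array([[np.cos(a),-np.sin(a),0],[np.sin(a),np.cos(a),0],[0,0,1]])
piv=np.array([.5423,.1845,0]); O=piv-R@[0,.033,0]
def quad(c): return np.array([O+R@np.array(x) for x in c])
Q=[quad([(-.05,.07,.045),(.05,.07,.045),(.05,-.07,.045),(-.05,-.07,.045)]),
 quad([(0,.05,.0545),(.022,.05,.064),(.022,.016,.064),(0,.016,.0545)]),
 quad([(-.024,.05,.0545),(0,.05,.0545),(0,.016,.0545),(-.024,.016,.0545)]),
 quad([(-.05,-.07,.045),(.05,-.07,.045),(.05,-.07,0),(-.05,-.07,0)])]
col=[(0,0,255),(0,255,0),(255,255,0),(255,0,255)]
t=np.array([.5604,.1873,.0692]);x=np.array([.971,.24,0]);y=np.array([.24,-.971,0])
tip=np.array([t+i*.0095*x+j*.015*y for i,j in((1,1),(1,-1),(-1,-1),(-1,1))])
out=[]
for f,(u0,v0),qq in (('t0',(175,155),Q),('s0',(220,135),Q),('s1',(220,135),[tip]+Q[:0])):
    m=cv2.resize(np.load('pics/'+f+'.npz')['p'][v0:v0+66,u0:u0+66],None,fx=6,fy=6,interpolation=cv2.INTER_CUBIC)
    for q,c in zip(qq,col): cv2.polylines(m,[((proj(f,q)-(u0,v0)+.5)*6).astype(int)],True,c,1)
    out.append(m)
cv2.imwrite('pics/ov.png',np.hstack(out[:2])); m3=out[2]
cv2.imwrite('pics/ov.png',cv2.resize(np.hstack(out),(800,267)) if 0 else np.vstack([np.hstack(out[:2]),])[:, :800])
cv2.imwrite('pics/ov3.png',np.hstack([out[1],out[2]]))
```

```text
(no output)
```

View pics/ov.png

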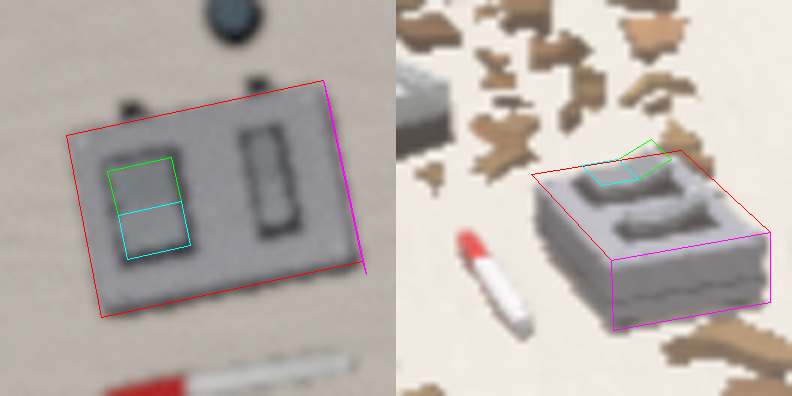

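View pics/ov3.png

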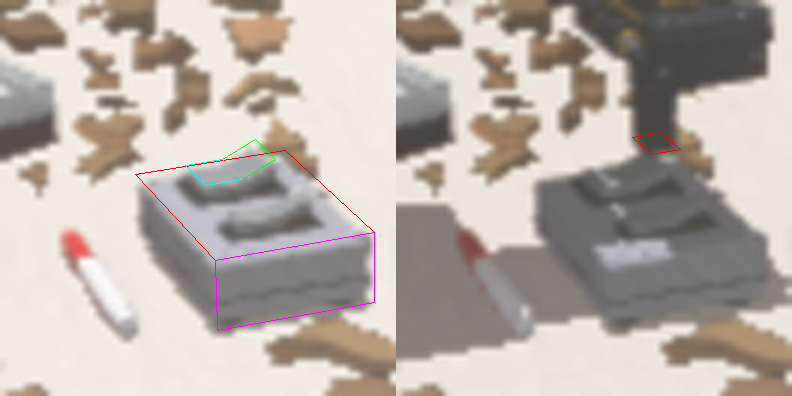

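Both views agree to within about 3 mm, which is fine for a 34 mm wide rocker. I'll shift 2 mm in −y and push.

>>> servo_tool --targets '[[[0, 0.002, 0.003], [0, 0, 0]], [[0, 0.002, 0.006], [0, 0, 0]], [[0, 0.002, 0.009], [0, 0, 0]], [[0, 0.002, 0.011], [0, 0, 0]], [[0, 0.002, 0.013], [0, 0, 0]], [[0, 0.002, 0.013], [0, 0, 0]]]'

```text
time_s: 4.9
position: [0.5616, 0.1854, 0.0567]
tcp_rot: [[0.971, 0.24, 0.001], [0.24, -0.971, 0.0], [0.001, 0.0, -1.0]]
force: [2.3, 1.5, 3.8]
opening: 0.003
```

>>> servo_tool --targets '[[[0, 0, 0.001], [0, 0, 0]], [[0, 0, 0.002], [0, 0, 0]], [[0, 0, 0.003], [0, 0, 0]], [[0, 0, 0.0035], [0, 0, 0]], [[0, 0, 0.0035], [0, 0, 0]]]'

```text
time_s: 5.52
position: [0.5613, 0.1854, 0.0547]
tcp_rot: [[0.971, 0.241, 0.001], [0.241, -0.971, 0.0], [0.001, 0.0, -1.0]]
force: [0.6, -0.0, 13.9]
opening: 0.001
```

>>> servo_tool --targets '[[[0, 0, 0], [0, 0, 0]], [[0, 0, -0.02], [0, 0, 0]], [[0, 0, -0.05], [0, 0, 0]], [[0, 0, -0.065], [0, 0, 0]], [[0, 0, -0.065], [0, 0, 0]]]'

```text
time_s: 6.15
position: [0.5605, 0.1854, 0.1183]
tcp_rot: [[0.971, 0.241, -0.0], [0.241, -0.971, -0.0], [-0.0, -0.0, -1.0]]
force: [0.0, -0.1, 1.1]
opening: 0.006
```

Run:
```python
from h import *
b=shot('side','s2')['pixels']
cv2.imwrite('pics/s2c.png',np.hstack([cv2.resize(np.load('pics/s0.npz')['p'][135:201,220:286],None,fx=6,fy=6,interpolation=cv2.INTER_CUBIC),cv2.resize(b[135:201,220:286],None,fx=6,fy=6,interpolation=cv2.INTER_CUBIC)]))
```

```text
(no output)
```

View pics/s2c.png

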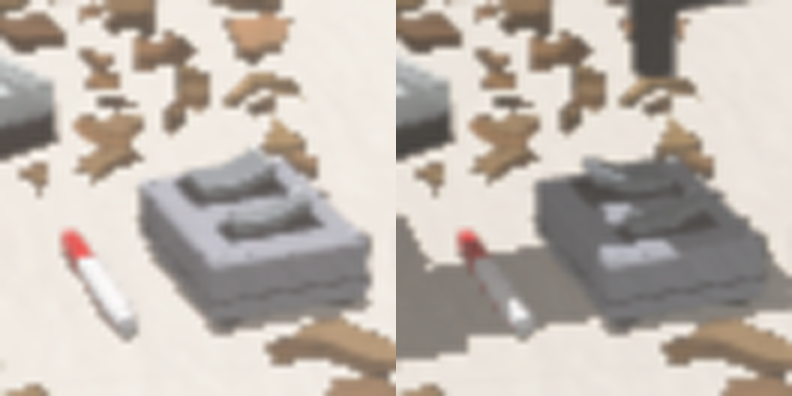

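The wide rocker is now over: its near half is raised at (590,168) and its far half is level. The narrow rocker is unchanged and the box hasn't moved. Next is the square key.

>>> servo_tool --targets '[[[-0.01, 0.02, 0], [0, 0, 0]], [[-0.03, 0.06, 0], [0, 0, 0]], [[-0.05, 0.1, 0], [0, 0, 0]], [[-0.075, 0.145, 0], [0, 0, 0]], [[-0.1, 0.19, 0], [0, 0, 0]], [[-0.12, 0.235, 0], [0, 0, 0]], [[-0.14, 0.275, 0], [0, 0, 0]], [[-0.155, 0.305, 0], [0, 0, 0]], [[-0.163, 0.321, 0], [0, 0, 0]], [[-0.163, 0.321, 0], [0, 0, 0]], [[-0.163, 0.321, 0.01], [0, 0, 0]], [[-0.163, 0.321, 0.01], [0, 0, 0]]]'

```text
time_s: 7.7
position: [0.4792, -0.1637, 0.107]
tcp_rot: [[0.97, 0.242, -0.002], [0.242, -0.97, 0.002], [-0.002, -0.002, -1.0]]
force: [0.2, -0.0, 0.5]
opening: 0.003
```

>>> servo_tool --targets '[[[0, 0, 0], [0, 0, 0]]]'

```text
time_s: 7.82
position: [0.4799, -0.1644, 0.1078]
tcp_rot: [[0.97, 0.242, -0.001], [0.242, -0.97, 0.0], [-0.001, -0.001, -1.0]]
force: [0.1, -0.2, -0.5]
opening: 0.004
```

>>> servo_tool --targets '[[[0, 0.001, 0.015], [0, 0, 0]], [[0, 0.001, 0.035], [0, 0, 0]], [[0, 0.001, 0.05], [0, 0, 0]], [[0, 0.001, 0.055], [0, 0, 0]], [[0, 0.001, 0.058], [0, 0, 0]], [[0, 0.001, 0.06], [0, 0, 0]], [[0, 0.001, 0.062], [0, 0, 0]], [[0, 0.001, 0.0635], [0, 0, 0]], [[0, 0.001, 0.0645], [0, 0, 0]], [[0, 0.001, 0.0645], [0, 0, 0]]]'

```text
time_s: 9.07
position: [0.4802, -0.1665, 0.0443]
tcp_rot: [[0.971, 0.24, 0.001], [0.24, -0.971, -0.0], [0.0, 0.0, -1.0]]
force: [-1.9, 0.1, 9.1]
opening: 0.006
```

>>> servo_tool --targets '[[[0, 0, 0.001], [0, 0, 0]], [[0, 0, 0.001], [0, 0, 0]]]'

```text
time_s: 9.32
position: [0.4803, -0.1665, 0.0442]
tcp_rot: [[0.971, 0.241, 0.001], [0.241, -0.971, -0.001], [0.001, 0.001, -1.0]]
force: [-3.7, 2.3, 16.8]
opening: 0.001
```

>>> servo_tool --targets '[[[0, 0, -0.01], [0, 0, 0]], [[0, 0, -0.03], [0, 0, 0]], [[0, 0, -0.04], [0, 0, 0]], [[0, 0, -0.04], [0, 0, 0]]]'

```text
time_s: 9.82
position: [0.4807, -0.1668, 0.0831]
tcp_rot: [[0.971, 0.24, 0.002], [0.24, -0.971, -0.001], [0.001, 0.001, -1.0]]
force: [0.4, -0.4, 0.6]
opening: 0.001
```

The square key bottomed out: force rose to 17 N with no further travel at z = 44 mm. Now the round key.

>>> servo_tool --targets '[[[-0.006, 0.018, 0], [0, 0, 0]], [[-0.014, 0.042, 0], [0, 0, 0]], [[-0.0196, 0.058, 0], [0, 0, 0]], [[-0.0196, 0.058, 0], [0, 0, 0]], [[-0.0196, 0.058, 0.015], [0, 0, 0]], [[-0.0196, 0.058, 0.027], [0, 0, 0]], [[-0.0196, 0.058, 0.033], [0, 0, 0]], [[-0.0196, 0.058, 0.036], [0, 0, 0]], [[-0.0196, 0.058, 0.0385], [0, 0, 0]], [[-0.0196, 0.058, 0.04], [0, 0, 0]], [[-0.0196, 0.058, 0.0405], [0, 0, 0]], [[-0.0196, 0.058, 0.0405], [0, 0, 0]]]'

```text
time_s: 11.32
position: [0.4744, -0.2264, 0.0442]
tcp_rot: [[0.971, 0.241, -0.001], [0.241, -0.971, 0.001], [-0.001, -0.001, -1.0]]
force: [-3.3, 4.0, 18.9]
opening: 0.007
```

>>> servo_tool --targets '[[[0, 0, 0], [0, 0, 0]], [[0, 0, -0.01], [0, 0, 0]], [[0, 0, -0.04], [0, 0, 0]], [[0, 0, -0.08], [0, 0, 0]], [[-0.02, 0.03, -0.12], [0, 0, 0]], [[-0.06, 0.08, -0.13], [0, 0, 0]], [[-0.08, 0.12, -0.13], [0, 0, 0]], [[-0.08, 0.14, -0.13], [0, 0, 0]], [[-0.08, 0.16, -0.13], [0, 0, 0]], [[-0.08, 0.16, -0.13], [0, 0, 0]]]'

```text
time_s: 12.58
position: [0.4363, -0.404, 0.1723]
tcp_rot: [[0.971, 0.239, 0.002], [0.239, -0.971, -0.002], [0.001, 0.003, -1.0]]
force: [-0.2, 0.8, -0.8]
opening: 0.003
```

Run:
```python
from h import *
b=shot('side','s3')['pixels'];a=shot('top','t3')['pixels']
o=np.load('pics/s0.npz')['p']
z=lambda p:cv2.resize(p[135:260,225:305],None,fx=4.5,fy=4.5,interpolation=cv2.INTER_CUBIC)
cv2.imwrite('pics/s3c.png',np.hstack([z(o),z(b)]))
```

```text
(no output)
```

View pics/s3c.png

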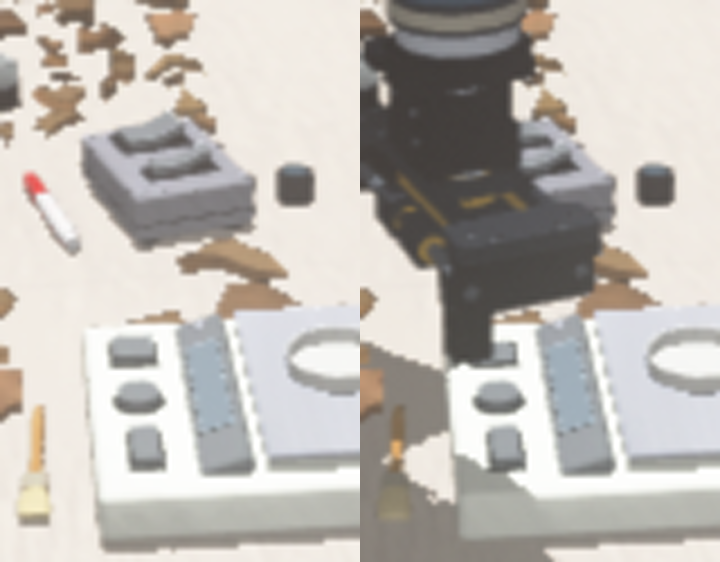

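The round and bar keys stand up as before, at (498,397) and (505,448). The visible part of the square key sits lower, and the dish, box and brush haven't moved. The arm is clear, so I'm handing in.

```bash
python3 -c "
from h import *
print(order.hand_in()); s=telemetry.read_state(); print(s['time_s'],s['force'])"
```

```text
the job is handed in; nothing more can be done
None
the job is handed in; nothing more can be done
```

I tipped the wide rocker on, pressed the square key in, and pressed and released the round key, all with the closed fingertips. I handed the job in shortly after 12.6 s of robot time; it gave no verdict.

- **Wide rocker:** the push met its stop at 54.7 mm with 14 N. The picture afterwards showed the near half raised, and the narrow rocker and the box looked unchanged.
- **Square key:** it bottomed out at 44.2 mm with 17 N. The later picture shows it sitting lower, though the gripper partly hid it.
- **Round key:** it bottomed out at 44.2 mm with 19 N. It was up again in the last picture.
- **Everything else:** in the last side picture the bar key was up and the dish, loupe and brush had not moved. The gripper hid most of the switch box and all of the marker, but both looked in place just after the rocker push. I did not check the bottle or the case at the end.
- **Disagreements:** the two cameras differed by about 3 mm on the box position, well inside the rocker's width. The last top picture was taken but not viewed.

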